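Load the contour-check fixture and hold its sight screen at the balance point

ROBOT

A 6-joint arm with a two-finger parallel gripper is mounted at the origin on a cart in front of the work surface, level with it; the furniture and walls round the work are solid. World frame = base frame: x ahead of the robot, y to its left, z up, the work surface at z = 0. Lengths are in mm, angles in rad, forces in N, time in s.
With the tool pointing down it reaches from about 275 to 775 mm from the base axis. Payload 14.6 kg.
Tool frame: the origin (TCP) lies where the fingers leave the gripper's body, on its centre line; the fingertips stand 73 mm ahead of it and the grasp point (between the pads) lies 54 mm ahead of it; z points along the fingers, y is the line along which they close (so a half turn about z gives the same grasp; the last joint's range is limited). The gripper opens to 85 mm and grips with 20 to 120 N. Pads are 22 mm wide; open, the fingers measure 114 mm over their backs; the gripper's body (76 mm by 85 mm) begins 54 mm behind the grasp point. The pads swing forward as they close: fully open they stand 13 mm farther back than shut.
Start: joints at [1.169, 0.263, -0.048, 1.259, 0, 1.415], TCP at [128.263, 509.094, 303.878] pointing down, gripper open.
Joint ranges: [-2.65, 2.65], [-0.89, 1.7], [-1.18, 1.37], [-2.13, 2.11], [-1.35, 1.29], [-3.14, 3.14]. Speed limits (rad/s): [1.89, 1.89, 2.57, 2.79, 3.14, 3.14].

INTERFACE

Orientations are given as a unit quaternion [w, x, y, z].
In Python, from plant import ctrl, snapshot, get_calibration, job gives the robot as it stands.
- The arm moves only by the shell command python3 -m handwheel 'ROWS'. ROWS is JSON, a list of rows, each a list of 3 entries, a list of its own where there are three numbers: the shift along the tool's x, y, z in m, then the turn about the tool's z in rad, then the gripper command: -1 is fully open, 1 is shut, values between are in proportion. In form: [[[x, y, z], roll, fingers], ...]. A call has exactly 8 rows; each row is the pose to reach, as a shift and turn from the pose commanded when the call began, along the tool's axes at that moment; what a row does not reach only later rows make up. A row lasts 1/10 s, in which the tool goes at most 50 mm and 8.59 degrees, less where a joint would pass 70% of its speed; a pose out of reach is approached as far as the arm can. A call with a gripper value outside its range is refused whole. The fingers move at their own pace and stop on an object; the grip force is fixed at half the most. Time passes only in rows, so rows that repeat a pose let the fingers close, or fill a call up. It gives the time, the measured TCP pose, the force and the opening at its end, in the units of the state.
- ctrl.read_state(): the state, without advancing time (a new reading comes with each control period).
- snapshot(name): name is "scene" or "side" or "wrist"; returns the picture (480x640x3 uint8, red, green, blue); there is no depth.
- get_calibration(name): a dict with "vfov" (degrees; the focal length in pixels is half the picture's height over the tangent of half this angle, whatever the lens; pixels are square), "cx", "cy" (the principal point, pixels), "k1" (the pictures are not rectified: a ray, as slopes to the right and down, at radius r is drawn at 1 + k1 r^2 times it, then the intrinsics apply), "xyz" and "orientation" of the camera in the world. Camera axes: x right, y down, z forward; pixel columns grow to the right and rows downward; lengths in mm; the calibration is good to about 2 mm. A picture is of the moment at which its call begins: read the wrist's pose just before it. get_calibration takes no time and is no camera call; for the wrist camera it gives the pose at the moment of the call.
- job.finish_job(): hands the job in, once; it reports no verdict.
The state is a dict: "clock": time; "joints": joint angles; "qd": joint speeds; "tau": joint torques, N m; "tcp_pos": TCP position; "tcp_rot": TCP orientation; "ft_force": force on the tool from outside, world axes, zero at the start; "wrist_torque": the same for the moment, N m; "finger_gap": finger opening in mm.
Only numpy, scipy, OpenCV 4.12 (cv2) and the standard library are available. Lean on these libraries where they do the work, as an engineer would, in place of code of your own. Each camera call takes 0.05 s, during which the arm holds its last target. There are 200 camera calls.

TASK

Get the sleeve ready for its contour check: pick up the brass sleeve and slide it fully home over the upright steel post of the grey fixture, and let go of it. Then take the orange bar of the white sight screen, which lies back on its rear rests, swing the screen up to its balance point, where it stands upright, and finish still holding it there, at rest, without letting it go over to the front. Leave the grey casting, the dark clamp block and the red cap where they are.

Things in the scene. Friction and masses are not known exactly. Their poses are not given: they have to be found in the camera images.
- fixture: Fixture, fixed to the bench: grey plate 175 x 160 mm, top 18 mm over the bench. Origin on the bench under the screen's hinge line; z up, y along the hinge, -x from the hinge to the post, +x to where the screen lies back. Plate from x = -105 to +70 mm. Hinge cheeks at y = +-73 mm, 53 mm high. At y = +-50 mm: rear rests (x = +50, 88 mm high), front stops (x = -24, 70 mm high).
- seat (a point): Centre of the seat on which the sleeve comes to stand: the top of a dark collar of 40 mm diameter round the foot of the post, 22 mm above the bench. It lies 80 mm from the hinge line.
- post_top (a point): Centre of the top of the steel post, 45 mm above the seat. The post is 22 mm in diameter; its top 10 mm taper to 12 mm diameter.
- sleeve_center (a point): Centre (half-way up) of the loose brass sleeve, a plain tube 44 mm outside diameter, 25 mm bore, 32 mm high, about 0.12 kg; it stands on the bench, axis upright. Its z axis is the axis of the tube.
- screen_hinge (a point): Middle of the screen's hinge line, 41 mm above the bench; its axes are those of the fixture.
- screen_bar (a point): Middle of the orange round bar (12 mm diameter) at the screen's free edge, parallel to the hinge, 155 mm from it. Two side arms, 12 mm thick, 112 mm apart between centres, carry it; a free gap of 46 mm lies between bar and screen frame (130 mm wide, 9 mm thick, reaching 103 mm from the hinge). x is square to the screen, z points from hinge to bar.
- screen (a joint): Angle of the screen, rad: 0 = upright, its balance point (it is symmetric, its weight then right above the hinge); positive = leaning back to the fixture's +x; 0.75 = lying on the rear rests; -0.5 = fallen onto the front stops. 0.25 kg, swings almost freely: let go anywhere but at the balance point it falls to a stop.
- casting: Bystander: grey open casting, 60 x 110 x 28 mm; origin at the centre of its underside.
- block_a: Bystander: dark clamp block with a metal clip and a grey pin, 24 x 60 x 29 mm; origin at the centre of its underside.
- cap: Bystander: round red cap, 33 mm diameter, 14 mm high; origin at the centre of its underside.
Not all that is in view belongs to the job. There is more than one size of the part that bears sleeve_center; the job needs the smallest.

How it is judged:
By the outcome, as a careful person would: the job done as asked, in the order asked, and still so for the second after the job is handed in, while the arm keeps its last pose, push and grip.
It also fails if it takes over 61 s, if anything falls off the work surface, if the arm or the gripper's body presses on something with over 40 N, if the wrist force passes 120 N, or if a joint passes its speed limit or range.

## Working session

There is one attempt and no reset: what is moved stays moved. The work goes in short steps, Python scripts to look and compute and a shell command to move; the robot and the scene stay as the last step left them, time stands still between calls to the robot, and variables do not carry over. Pictures are saved under pics/ and viewed, on a budget of 10 in all, crops included, one or two more only if the job needs it, and the job is handed in when it is done.

```bash
ls; mkdir -p pics; python3 - <<'E'
from plant import ctrl,snapshot,get_calibration
import cv2
for n in("scene","side","wrist"):
    print(n,get_calibration(n)); cv2.imwrite(f"pics/{n}0.png",snapshot(n)[:,:,::-1])
s=ctrl.read_state();print(s)
E
```

```text
pics
scene {'vfov': 55.23114452469491, 'cx': 322.95608225438394, 'cy': 236.3226384127033, 'k1': -0.099280431281132, 'xyz': array([ 130.27513941, -282.68334607,  693.21168455]), 'orientation': array([-0.3794093 ,  0.83207418, -0.37025317,  0.16313713])}
side {'vfov': 45.61398361378301, 'cx': 319.44646871736086, 'cy': 233.15442491630554, 'k1': -0.0957305015169615, 'xyz': array([442.83641767, 952.51818177, 638.05949189]), 'orientation': array([ 0.04579052, -0.07955956,  0.8703095 , -0.48387487])}
wrist {'vfov': 64.56964495962197, 'cx': 318.6733134663698, 'cy': 245.72469132274676, 'k1': -0.07417934865734754, 'xyz': array([ 48.07830046, 531.91989636, 373.10668766]), 'orientation': array([0.1308648 , 0.77773711, 0.60646216, 0.10101012])}
{'clock': 0.15, 'joints': array([ 1.16870470e+00,  2.63390726e-01, -4.87658522e-02,  1.25939711e+00,
       -2.97461768e-07,  1.41548832e+00]), 'qd': array([-2.56961730e-04, -1.44134902e-03,  1.22776850e-03, -1.95025066e-03,
       -5.69136988e-04, -9.90261829e-05]), 'tau': array([ 9.25064269e-04, -6.37826157e+01,  3.84646976e+01,  1.06370787e-02,
       -2.20979518e-04, -2.07473045e-05]), 'tcp_pos': array([128.20163231, 508.95574489, 303.5564032 ]), 'tcp_rot': array([-1.04034681e-04,  1.23078920e-01,  9.92396814e-01, -3.64111186e-04]), 'ft_force': array([-0.05509439, -0.32481481,  0.29869403]), 'wrist_torque': array([-0.03331276,  0.01135653,  0.02455734]), 'finger_gap': 84.95756953967336}
```

View pics/scene0.png

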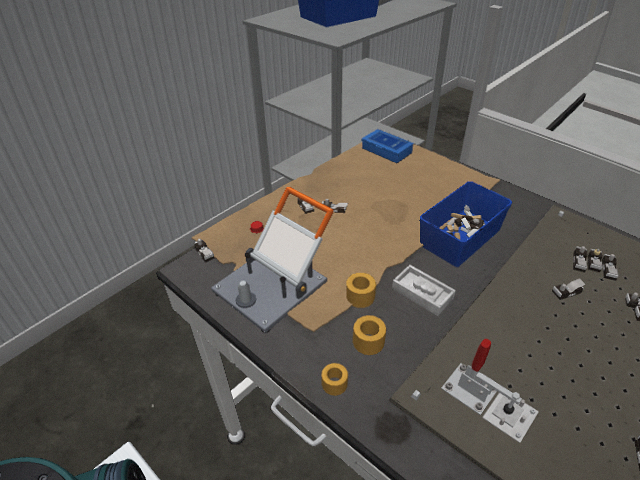

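View pics/side0.png

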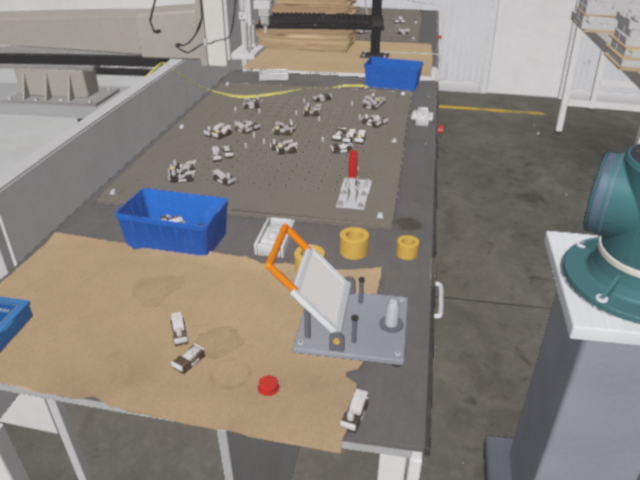

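The scene picture shows three brass sleeves, at pixels (361,290), (369,335) and (335,378). The one at (335,378) looks smallest. The fixture is near (270,285), with the post top near (243,285), the bar near (309,197) and the cap at (257,227). I'll measure these and confirm them in an enlarged crop.

```bash
cat > h.py <<'E'
import numpy as np,cv2
from scipy.spatial.transform import Rotation as R
from plant import ctrl,snapshot,get_calibration
def cam(c):
    f=240/np.tan(np.radians(c["vfov"]/2)); K=np.array([[f,0,c["cx"]],[0,f,c["cy"]],[0,0,1]])
    q=c["orientation"]; return K,np.array([c["k1"],0,0,0]),R.from_quat([q[1],q[2],q[3],q[0]]).as_matrix(),c["xyz"]
def ray(c,uv):
    K,D,M,o=cam(c); p=cv2.undistortPoints(np.array(uv,float).reshape(-1,1,2),K,D)[:,0]
    return o,np.c_[p,np.ones(len(p))]@M.T
def plane(c,uv,z):
    o,d=ray(c,uv); return o+d*((z-o[2])/d[:,2])[:,None]
def two(c1,u1,c2,u2):
    o1,d1=ray(c1,u1);o2,d2=ray(c2,u2);d1=d1[0];d2=d2[0]
    t=np.linalg.lstsq(np.c_[d1,-d2],o2-o1,rcond=None)[0];a=o1+t[0]*d1;b=o2+t[1]*d2
    return (a+b)/2,np.linalg.norm(a-b)
def proj(c,P):
    K,D,M,o=cam(c); return cv2.projectPoints((np.array(P,float).reshape(-1,3)-o)@M,np.zeros(3),np.zeros(3),K,D)[0][:,0]
def mask(im,lo,hi,amin=40):
    m=cv2.inRange(cv2.cvtColor(im,cv2.COLOR_RGB2HSV),lo,hi)
    return m,[k for k in cv2.findContours(m,cv2.RETR_EXTERNAL,cv2.CHAIN_APPROX_NONE)[0] if cv2.contourArea(k)>amin]
E
python3 - <<'E'
from h import *
S=get_calibration("scene");T=get_calibration("side")
a=cv2.imread("pics/scene0.png");b=cv2.imread("pics/side0.png")
for n,im,c in(("scene",a,S),("side",b,T)):
    rgb=im[:,:,::-1].copy()
    for nm,lo,hi in(("brass",(15,150,60),(28,255,255)),("orange",(5,200,120),(14,255,255)),("red",(0,200,100),(4,255,255))):
        m,k=mask(rgb,lo,hi)
        for q in k:
            x,y,w,h=cv2.boundingRect(q); g=plane(c,[[x,y+h/2],[x+w,y+h/2],[x+w/2,y+h/2]],16)
            print(n,nm,(x,y,w,h),cv2.contourArea(q),"width",np.linalg.norm(g[0]-g[1]).round(1),g[2].round(0))
# composite crop
A=cv2.resize(a[180:330,205:345],None,fx=2.9,fy=2.9,interpolation=cv2.INTER_CUBIC)
B=cv2.resize(b[220:360,265:415],None,fx=2.4,fy=2.4,interpolation=cv2.INTER_CUBIC)
C=cv2.resize(a[260:400,310:410],None,fx=1.6,fy=1.6)
W=np.zeros((600,800,3),np.uint8);W[:A.shape[0],:A.shape[1]]=A;W[:B.shape[0],420:420+B.shape[1]]=B[:,:380];W[350:350+C.shape[0],450:450+C.shape[1]]=C
cv2.imwrite("pics/crop1.png",W)
E
```

```text
scene brass (322, 363, 26, 32) 631.5 width 43.3 [445. -15.  16.]
scene brass (353, 316, 33, 39) 994.0 width 59.5 [553.  -3.  16.]
scene brass (347, 273, 29, 34) 784.0 width 57.4 [630.  77.  16.]
scene orange (275, 187, 58, 51) 356.0 width 138.5 [732. 334.  16.]
side brass (407, 240, 10, 18) 44.5 width 19.9 [436.  -6.  16.]
side brass (288, 228, 20, 23) 98.5 width 40.6 [666.  -0.  16.]
side brass (266, 225, 29, 65) 257.0 width 56.2 [685.  69.  16.]
```

View pics/crop1.png

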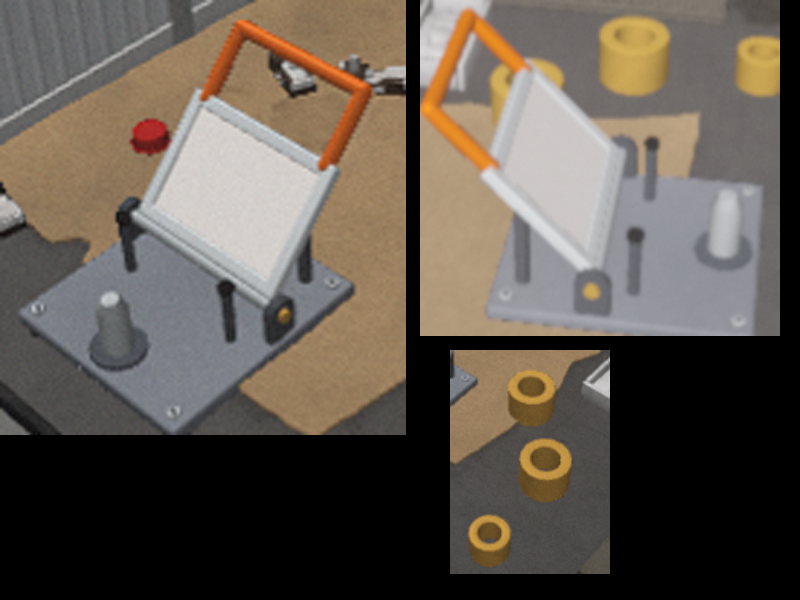

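The crop confirms that the small sleeve at (335,378) is the one the job needs. It measures 43 mm wide against 59 and 57 mm for the others. Next I'll triangulate the fixture.

```bash
python3 - <<'E'
from h import *
np.set_printoptions(precision=1,suppress=True)
S=get_calibration("scene");T=get_calibration("side")
sc=lambda x,y:[[205+x/2.9,180+y/2.9]]
sd=lambda x,y:[[265+(x-420)/2.4,220+y/2.4]]
P={}
for n,u,v in(("post",sc(110,299),sd(729,193)),("barL",sc(243,28),sd(430,106)),("barR",sc(365,93),sd(470,17)),("stopL",sc(126,205),sd(636,234)),("stopR",sc(226,288),sd(652,144)),("cheekR",sc(285,315),None)):
    if v: P[n],e=two(S,u,T,v);print(n,P[n],"gap",e)
pt=plane(S,sc(110,299),67)[0];ps=plane(T,sd(729,193),67)[0];print("post z67",pt,ps)
w=plane(S,[sc(38,308)[0],sc(174,411)[0],sc(331,283)[0]],19);print("screws",w,np.diff(w,axis=0),np.linalg.norm(np.diff(w,axis=0),axis=1))
print("side screws",plane(T,[sd(505,295)[0],sd(739,321)[0],sd(748,191)[0]],19))
b=P["barL"]-P["barR"];y=np.degrees(np.arctan2(b[1],b[0]));print("bar yaw",y-90,"len",np.linalg.norm(b))
# sleeve: silhouette bbox in both views vs cylinder projection (few Newton shifts)
for n,c in(("scene",S),("side",T)):
    rgb=cv2.imread(f"pics/{n}0.png")[:,:,::-1].copy(); m,k=mask(rgb,(14,110,50),(30,255,255),100)
    for q in k:
        x,yy,ww,h=cv2.boundingRect(q)
        p=np.array([445,-15.])
        if n=="scene" and not(320<x<325): continue
        t=np.linspace(0,6.283,60);bc=np.array([x+ww/2-.5,yy+h/2-.5])
        for _ in range(6):
            f=lambda p:(lambda r:(r.max(0)+r.min(0))/2)(proj(c,np.r_[np.c_[p[0]+22*np.cos(t),p[1]+22*np.sin(t),0*t],np.c_[p[0]+22*np.cos(t),p[1]+22*np.sin(t),0*t+32]]))
            J=np.c_[f(p+[1,0])-f(p),f(p+[0,1])-f(p)];p=p+np.linalg.solve(J,bc-f(p))
        print(n,(x,yy,ww,h),"sleeve xy",p)
E
```

```text
post [458.6 226.1  65.8] gap 0.1271740551795757
barL [643.9 284.4 153.1] gap 0.8077470097241295
barR [645.8 173.  151.4] gap 1.0569002315438307
stopL [517.1 281.6  70.3] gap 7.4722118932936485
stopR [516.2 178.4  64.2] gap 0.5614928531580313
post z67 [458.  225.1  67. ] [458.5 227.7  67. ]
screws [[444.  294.7  19. ]
 [446.9 158.6  19. ]
 [596.6 160.3  19. ]] [[   2.9 -136.1    0. ]
 [ 149.8    1.7    0. ]] [136.1 149.8]
side screws [[596.3 300.1  19. ]
 [443.4 297.3  19. ]
 [446.4 162.1  19. ]]
bar yaw 0.985425739173337 len 111.46691155659701
scene (321, 363, 27, 33) sleeve xy [443.5 -14. ]
side (397, 235, 22, 25) sleeve xy [445.8 -12.3]
side (340, 227, 29, 33) sleeve xy [552.6  -7.9]
side (265, 225, 43, 65) sleeve xy [675.3  65.2]
```

```bash
cat >> h.py <<'E'
def go(xyz,yaw):  # yaw deg of the grasp: tool y = world y turned by yaw; prints shift (m) and roll
    s=ctrl.read_state();q=s["tcp_rot"];M=R.from_quat([q[1],q[2],q[3],q[0]]).as_matrix()
    d=M.T@(np.array(xyz,float)-s["tcp_pos"])/1000
    now=np.degrees(np.arctan2(-M[0,1],M[1,1])); r=-np.radians((yaw-now+180)%360-180)
    print("tcp",s["tcp_pos"].round(1),"yaw",round(now,2),"F",s["ft_force"].round(1),"gap",round(s["finger_gap"],1),"t",round(s["clock"],2),"-> shift",d.round(4),"roll",round(r,4))
E
python3 - <<'E'
from h import *
c=get_calibration("wrist");print(cam(c)[2].round(2));go([445,-13,230],1)
E
```

```text
[[ 0.24  0.92  0.32]
 [ 0.97 -0.23 -0.08]
 [-0.    0.33 -0.95]]
tcp [128.2 509.  303.6] yaw -14.14 F [-0.1 -0.3  0.3] gap 85.0 t 0.15 -> shift [-0.4347 -0.4287  0.0738] roll -0.2642
```

```bash
python3 -m handwheel '[[[-0.015,-0.015,0],0,-1],[[-0.045,-0.045,0],0,-1],[[-0.075,-0.075,0],-0.05,-1],[[-0.105,-0.105,0.01],-0.1,-1],[[-0.135,-0.135,0.02],-0.15,-1],[[-0.165,-0.165,0.03],-0.2,-1],[[-0.195,-0.195,0.04],-0.2642,-1],[[-0.225,-0.225,0.05],-0.2642,-1]]'; python3 -c "
from h import *;go([445,-13,230],1)"
```

```text
clock: 0.95
tcp_pos: [291.8, 234.4, 253.5]
tcp_rot: [0.0, -0.01, 1.0, 0.0]
ft_force: [0.3, 1.0, -0.4]
finger_gap: 85.5
tcp [291.8 234.4 253.5] yaw 1.15 F [ 0.3  1.  -0.4] gap 85.5 t 0.95 -> shift [-0.1482 -0.2504  0.0235] roll 0.0025
```

```bash
python3 -m handwheel '[[[-0.025,-0.04,0.004],0,-1],[[-0.05,-0.08,0.008],0,-1],[[-0.075,-0.12,0.012],0,-1],[[-0.1,-0.16,0.016],0,-1],[[-0.122,-0.2,0.02],0,-1],[[-0.14,-0.235,0.0235],0,-1],[[-0.148,-0.25,0.0235],0,-1],[[-0.148,-0.25,0.0235],0,-1]]'; python3 - <<'E'
from h import *
c=get_calibration("wrist");im=snapshot("wrist");cv2.imwrite("pics/w1.png",im[:,:,::-1])
m,k=mask(im,(14,110,50),(30,255,255),300)
t=np.linspace(0,6.283,60)
for q in k:
    x,y,w,h=cv2.boundingRect(q);bc=np.array([x+w/2-.5,y+h/2-.5]);p=plane(c,[bc],16)[0,:2]
    f=lambda p:(lambda r:np.r_[(r.max(0)+r.min(0))/2,r.max(0)-r.min(0)])(proj(c,np.r_[np.c_[p[0]+22*np.cos(t),p[1]+22*np.sin(t),0*t],np.c_[p[0]+22*np.cos(t),p[1]+22*np.sin(t),0*t+32]]))
    for _ in range(6):
        F=f(p)[:2];J=np.c_[f(p+[1,0])[:2]-F,f(p+[0,1])[:2]-F];p=p+np.linalg.solve(J,bc-F)
    print((x,y,w,h),"pred size",f(p)[2:].round(1),"sleeve xy",p.round(1))
    go([p[0],p[1],150],1)
E
```

```text
clock: 1.75
tcp_pos: [444.6, -13.2, 230.0]
tcp_rot: [-0.0, -0.007, 1.0, -0.0]
ft_force: [-0.5, 0.1, 0.3]
finger_gap: 85.4
(381, 379, 65, 78) pred size [53.2 59.9] sleeve xy [631.9  81.1]
tcp [443.8 -12.  230.1] yaw 0.89 F [-0.8  0.7 -0.2] gap 85.5 t 1.8 -> shift [-0.1896  0.0902  0.0799] roll -0.0019
(297, 309, 71, 83) pred size [52.5 63.5] sleeve xy [555.7   1.8]
tcp [443.8 -12.  230.1] yaw 0.89 F [-0.8  0.7 -0.2] gap 85.5 t 1.8 -> shift [-0.1121  0.012   0.08  ] roll -0.0019
(292, 198, 58, 64) pred size [59.6 65.9] sleeve xy [445.6  -9.7]
tcp [443.8 -12.  230.1] yaw 0.89 F [-0.8  0.7 -0.2] gap 85.5 t 1.8 -> shift [-0.0018  0.0023  0.0801] roll -0.0019
```

View pics/w1.png

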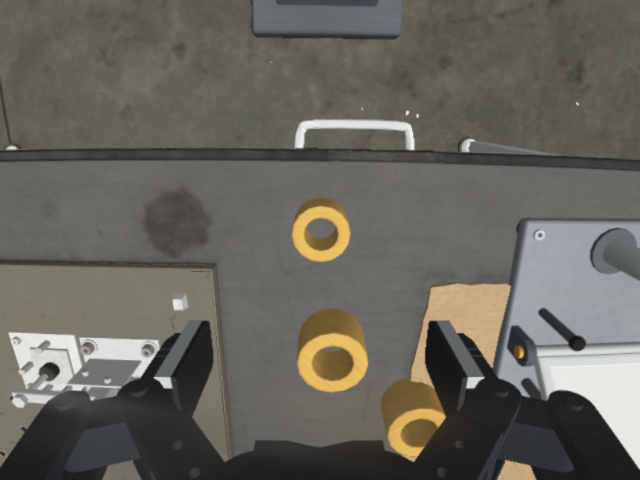

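The wrist view shows the small sleeve at (321,229). Its size matches the given one and it lies at about (445,-12), in agreement with the scene and side estimates. I'll descend and grip it.

```bash
python3 -m handwheel '[[[0,0.001,0.02],0,-1],[[0,0.001,0.05],0,-1],[[0,0.001,0.08],0,-1],[[0,0.001,0.11],0,-1],[[0,0.001,0.13],0,-1],[[0,0.001,0.145],0,-1],[[0,0.001,0.152],0,-1],[[0,0.001,0.152],0,-1]]'; python3 -m handwheel '[[[0,0,0],0,-0.3],[[0,0,0],0,0],[[0,0,0],0,0.2],[[0,0,0],0,0.5],[[0,0,0],0,1],[[0,0,0],0,1],[[0,0,0],0,1],[[0,0,0],0,1]]'; python3 -c "
from h import *;go([458.4,226.4,200],1)
cv2.imwrite('pics/w2.png',snapshot('wrist')[:,:,::-1])"
```

```text
clock: 2.6
tcp_pos: [443.2, -9.6, 78.1]
tcp_rot: [-0.001, -0.009, 1.0, 0.0]
ft_force: [0.9, 0.1, -0.5]
finger_gap: 85.6
clock: 3.4
tcp_pos: [444.2, -10.5, 79.4]
tcp_rot: [0.001, -0.009, 1.0, -0.0]
ft_force: [-4.3, 0.6, 17.9]
finger_gap: 42.6
tcp [444.2 -10.5  79.4] yaw 0.99 F [-4.3  0.6 17.9] gap 42.6 t 3.4 -> shift [-0.0185  0.2366 -0.1206] roll -0.0002
```

```bash
python3 -m handwheel '[[[0,0,-0.005],0,1],[[0,0,-0.02],0,1],[[0,0,-0.045],0,1],[[0,0,-0.075],0,1],[[0,0,-0.1],0,1],[[0,0,-0.115],0,1],[[0,0,-0.12],0,1],[[0,0,-0.12],0,1]]'; python3 -c "
from h import *;go([458.4,226.4,200],1)
cv2.imwrite('pics/w3.png',snapshot('wrist')[:,:,::-1])"
```

```text
clock: 4.25
tcp_pos: [443.9, -10.5, 198.7]
tcp_rot: [0.0, -0.009, 1.0, -0.0]
ft_force: [-0.7, 0.1, -1.7]
finger_gap: 42.6
tcp [443.9 -10.5 198.7] yaw 0.99 F [-0.7  0.1 -1.7] gap 42.6 t 4.25 -> shift [-0.0186  0.2366 -0.0013] roll -0.0001
```

View pics/w3.png

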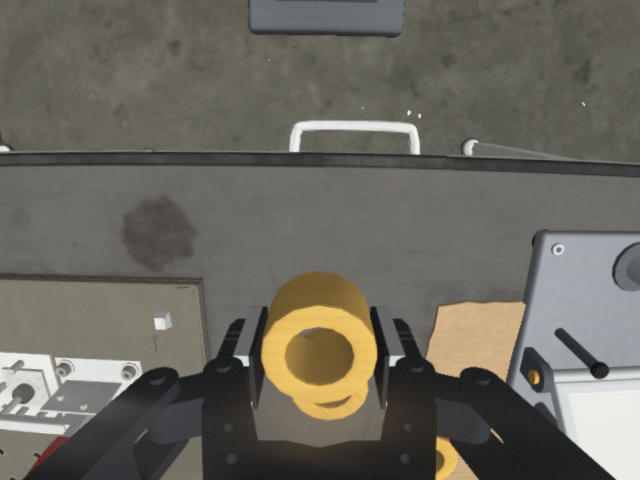

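The sleeve is held, with its bore at about (320,355). I'll hover beside the post and measure post and bore with the same camera, so that calibration errors cancel.

```bash
python3 -m handwheel '[[[-0.003,0.015,0],0,1],[[-0.008,0.05,0],0,1],[[-0.014,0.09,0],0,1],[[-0.021,0.13,0],0,1],[[-0.028,0.17,0],0,1],[[-0.034,0.205,0],0,1],[[-0.036,0.23,0],0,1],[[-0.036,0.2365,0],0,1]]';python3 -m handwheel '[[[0,0,0],0,1],[[0,0,0],0,1],[[0,0,0],0,1],[[0,0,0],0,1],[[0,0,0],0,1],[[0,0,0],0,1],[[0,0,0],0,1],[[0,0,0],0,1]]'; python3 -c "
from h import *;go([458.4,226.4,200],1)
c=get_calibration('wrist');im=snapshot('wrist');np.save('w4.npy',im);np.save('c4.npy',c,allow_pickle=True)
print(proj(c,[[458.4,226.4,67],[458.4,226.4,22]]))
cv2.imwrite('pics/w4.png',cv2.resize(im[130:430,170:470,::-1],None,fx=2,fy=2,interpolation=cv2.INTER_CUBIC))"
```

```text
clock: 5.1
tcp_pos: [475.3, 228.7, 197.0]
tcp_rot: [-0.001, -0.01, 1.0, -0.0]
ft_force: [-0.2, 0.2, -1.4]
finger_gap: 42.2
clock: 5.9
tcp_pos: [475.7, 226.6, 198.4]
tcp_rot: [0.0, -0.009, 1.0, -0.0]
ft_force: [0.7, 0.7, -1.1]
finger_gap: 42.4
tcp [475.7 226.6 198.4] yaw 0.99 F [ 0.7  0.7 -1.1] gap 42.4 t 5.9 -> shift [ 0.0173  0.0001 -0.0016] roll -0.0001
[[314.81722659 238.9894888 ]
 [315.5221234  218.17534592]]
```

View pics/w4.png

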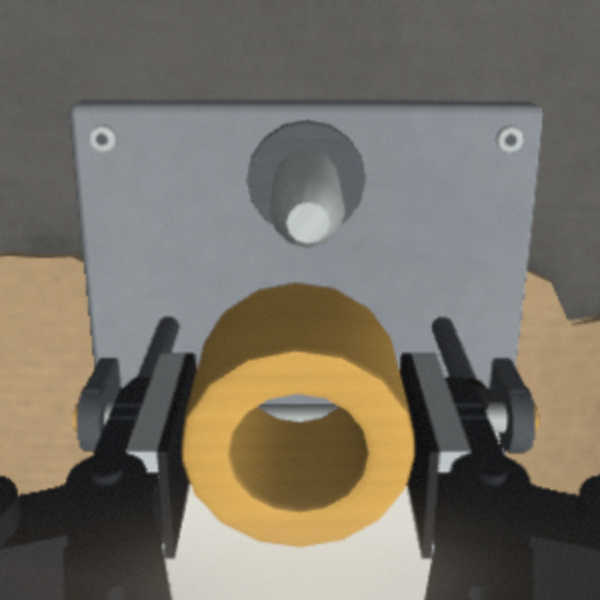

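The post top is at crop (307,223), image (323.5,241.5). The sleeve bore's centre is at crop (298.5,452), image (319.2,356). Next I'll work out the offset.

```bash
python3 - <<'E'
from h import *
np.set_printoptions(precision=1,suppress=True)
c=np.load('c4.npy',allow_pickle=True).item();f=lambda x,y:[170+x/2,130+y/2]
print("post",plane(c,[f(307,223)],67),"collar",plane(c,[f(306.5,177)],22), "collar w",np.diff(plane(c,[f(247,177),f(365,177)],22)[:,1]))
print("post collar edges x",plane(c,[f(306,121)],22)[0])
for z in(148,150,152,154):
    e=plane(c,[f(229,452),f(368,452),f(298.5,393),f(298.5,511),f(184,450),f(414,450),f(298.5,352),f(298.5,545)],z)
    print(z,"bore",e[1,1]-e[0,1],e[3,0]-e[2,0],"ctr",(e[0,1]+e[1,1])/2,(e[2,0]+e[3,0])/2,"outer",e[5,1]-e[4,1],e[7,0]-e[6,0],"ctr",(e[4,1]+e[5,1])/2,(e[6,0]+e[7,0])/2)
E
```

```text
post [[459.8 231.3  67. ]] collar [[458.5 231.6  22. ]] collar w [39.5]
post collar edges x [439.6 231.   22. ]
148 bore 26.00912073638031 26.336518156023942 ctr 229.17702239375103 478.479127440959 outer 43.040894859126894 43.02129927300075 ctr 229.26250500812654 478.4812088721488
150 bore 25.57569284366025 25.89763436284818 ctr 229.1501242407293 477.05466059551816 outer 42.323641686724045 42.30437265041428 ctr 229.2341823336922 477.0567073407859
152 bore 25.142264950940188 25.45875056967236 ctr 229.12322608770756 475.63019375007735 outer 41.606388514321196 41.58744602782792 ctr 229.20585965925784 475.63220580942306
154 bore 24.708837058220126 25.0198667764966 ctr 229.09632793468586 474.20572690463655 outer 40.88913534191835 40.87051940524145 ctr 229.17753698482346 474.2077042780602
```

```bash
python3 -m handwheel '[[[0.006,0.0003,0],0,1],[[0.012,0.0006,0],0,1],[[0.0168,0.0008,0.005],0,1],[[0.0168,0.0008,0.02],0,1],[[0.0168,0.0008,0.035],0,1],[[0.0168,0.0008,0.045],0,1],[[0.0168,0.0008,0.05],0,1],[[0.0168,0.0008,0.05],0,1]]'; python3 -m handwheel '[[[0,0,0],0,1],[[0,0,0.002],0,1],[[0,0,0.004],0,1],[[0,0,0.006],0,1],[[0,0,0.008],0,1],[[0,0,0.009],0,1],[[0,0,0.009],0,1],[[0,0,0.009],0,1]]'; python3 -c "
from h import *;go([458.4,226.4,100],1)
c=get_calibration('wrist');im=snapshot('wrist');
cv2.imwrite('pics/w5.png',cv2.resize(im[130:430,170:470,::-1],None,fx=2,fy=2,interpolation=cv2.INTER_CUBIC))"
```

```text
clock: 6.75
tcp_pos: [458.5, 227.1, 147.9]
tcp_rot: [-0.0, -0.009, 1.0, -0.0]
ft_force: [-0.5, 0.0, -1.3]
finger_gap: 42.4
clock: 7.55
tcp_pos: [458.9, 227.2, 139.4]
tcp_rot: [-0.0, -0.009, 1.0, 0.0]
ft_force: [-1.0, -0.9, -1.7]
finger_gap: 42.1
tcp [458.9 227.2 139.4] yaw 1.0 F [-1.  -0.9 -1.7] gap 42.1 t 7.55 -> shift [ 0.0005 -0.0008  0.0394] roll -0.0001
```

View pics/w5.png

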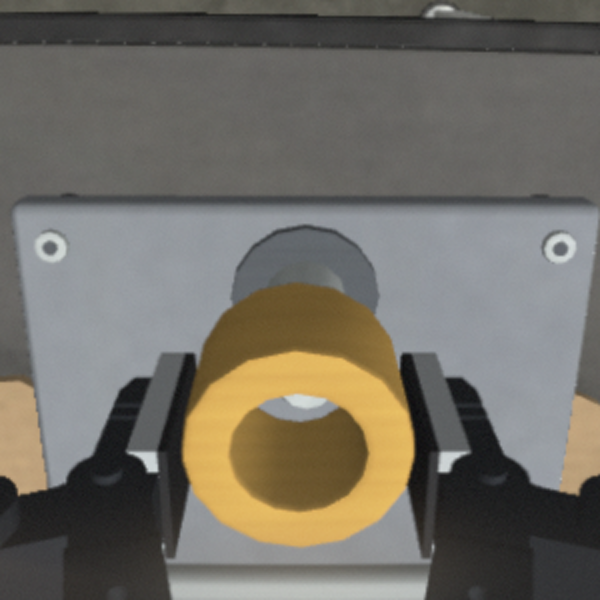

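The post top shows through the bore at crop (306,400), while the bottom rim of the sleeve is centred at x ≈ 298. So the sleeve has to go about 2 mm to +y. Now the x check.

```bash
python3 - <<'E'
from h import *
np.set_printoptions(precision=1,suppress=True)
c=get_calibration('wrist');f=lambda x,y:[170+x/2,130+y/2]
print("post +x edge, ctr y",plane(c,[f(306,409)],67),"width",plane(c,[f(282,402),f(330,402)],67)[:,1])
print("collar -x edge",plane(c,[f(305.5,226)],22),"y",plane(c,[f(232,290),f(379,290)],22)[:,1].mean())
print("sleeve bottom -x edge",plane(c,[f(298,284)]*3,58)[0],plane(c,[f(298,284)],61)[0],"top ctr",plane(c,[f(298.5,452)]*2,91)[0],plane(c,[f(298.5,452)]*2,93)[0])
E
```

```text
post +x edge, ctr y [[465.7 231.5  67. ]] width [226.3 236.6]
collar -x edge [[439.2 231.2  22. ]] y 231.58386056479316
sleeve bottom -x edge [440.3 229.3  58. ] [439.  229.2  61. ] top ctr [459.8 229.7  91. ] [458.4 229.7  93. ]
```

```bash
python3 -m handwheel '[[[0.0003,0.001,0],0,1],[[0.0003,0.002,0],0,1],[[0.0003,0.002,0.002],0,1],[[0.0003,0.002,0.004],0,1],[[0.0003,0.002,0.006],0,1],[[0.0003,0.002,0.008],0,1],[[0.0003,0.002,0.01],0,1],[[0.0003,0.002,0.01],0,1]]'; python3 -c "
from h import *;go([458.4,229,100],1)"
```

```text
clock: 8.4
tcp_pos: [458.4, 229.1, 129.1]
tcp_rot: [-0.0, -0.009, 1.0, -0.0]
ft_force: [-0.6, 0.3, -0.9]
finger_gap: 42.6
tcp [458.4 229.1 129.1] yaw 1.0 F [-0.6  0.3 -0.9] gap 42.6 t 8.4 -> shift [-0.     -0.0001  0.0291] roll -0.0001
```

No contact force. Lowering further.

```bash
python3 -m handwheel '[[[0,0,0.002],0,1],[[0,0,0.005],0,1],[[0,0,0.008],0,1],[[0,0,0.011],0,1],[[0,0,0.014],0,1],[[0,0,0.017],0,1],[[0,0,0.019],0,1],[[0,0,0.019],0,1]]'; python3 -m handwheel '[[[0,0,0.001],0,1],[[0,0,0.002],0,1],[[0,0,0.003],0,1],[[0,0,0.004],0,1],[[0,0,0.005],0,1],[[0,0,0.006],0,1],[[0,0,0.007],0,1],[[0,0,0.007],0,1]]';  python3 -c "
from h import *;go([458.4,229,100],1)"
```

```text
clock: 9.2
tcp_pos: [458.4, 229.1, 110.1]
tcp_rot: [-0.0, -0.009, 1.0, -0.0]
ft_force: [0.0, -0.9, -1.7]
finger_gap: 42.7
clock: 10.0
tcp_pos: [458.5, 229.1, 103.2]
tcp_rot: [-0.0, -0.009, 1.0, -0.0]
ft_force: [-0.1, -0.6, -1.7]
finger_gap: 42.9
tcp [458.5 229.1 103.2] yaw 1.0 F [-0.1 -0.6 -1.7] gap 42.9 t 10.0 -> shift [ 0.0001 -0.0001  0.0032] roll -0.0001
```

```bash
python3 -m handwheel '[[[0,0,0.0005],0,1],[[0,0,0.001],0,1],[[0,0,0.0015],0,1],[[0,0,0.002],0,1],[[0,0,0.0025],0,1],[[0,0,0.003],0,1],[[0,0,0.0032],0,1],[[0,0,0.0032],0,1]]';  python3 -c "
from h import *;go([458.4,229,100],1)"
```

```text
clock: 10.8
tcp_pos: [458.5, 229.2, 101.4]
tcp_rot: [0.001, -0.009, 1.0, 0.0]
ft_force: [-6.9, -2.5, 23.8]
finger_gap: 42.6
tcp [458.5 229.2 101.4] yaw 1.0 F [-6.9 -2.5 23.8] gap 42.6 t 10.8 -> shift [ 0.0001 -0.0002  0.0014] roll 0.0001
```

It seats at the expected height, since 101.4 is about 22 + 79.4. Release and rise.

```bash
python3 -m handwheel '[[[0,0,-0.001],0,0.5],[[0,0,-0.001],0,-0.2],[[0,0,-0.001],0,-1],[[0,0,-0.001],0,-1],[[0,0,-0.001],0,-1],[[0,0,-0.001],0,-1],[[0,0,-0.005],0,-1],[[0,0,-0.02],0,-1]]';python3 -m handwheel '[[[0,0,-0.03],0,-1],[[0,0,-0.07],0,-1],[[0,0,-0.11],0,-1],[[0,0,-0.15],0,-1],[[0,0,-0.175],0,-1],[[0,0,-0.19],0,-1],[[0,0,-0.19],0,-1],[[0,0,-0.19],0,-1]]';  python3 - <<'E'
from h import *
go([645,231,280],-89)
go([645,231,280],91)
im=[snapshot(n)[:,:,::-1] for n in("scene","wrist","side")]
c=get_calibration("scene");print(proj(c,[[458.4,228,67],[458.4,228,54]]))
A=cv2.resize(im[0][180:330,205:345],None,fx=2.9,fy=2.9,interpolation=cv2.INTER_CUBIC)
B=im[1][100:400,170:550]; C=cv2.resize(im[2][260:360,300:420],None,fx=2.2,fy=2.2)
W=np.zeros((600,800,3),np.uint8);W[:A.shape[0],:A.shape[1]]=A;W[:300,410:790]=B;W[310:310+C.shape[0],420:420+C.shape[1]]=C
cv2.imwrite("pics/c2.png",W)
E
```

```text
clock: 11.6
tcp_pos: [457.9, 228.9, 119.6]
tcp_rot: [-0.001, -0.009, 1.0, -0.0]
ft_force: [-0.5, -0.1, 0.8]
finger_gap: 85.2
clock: 12.4
tcp_pos: [458.4, 229.1, 309.7]
tcp_rot: [-0.0, -0.009, 1.0, -0.0]
ft_force: [-0.1, 0.3, -0.1]
finger_gap: 85.4
tcp [458.4 229.1 309.7] yaw 1.0 F [-0.1  0.3 -0.1] gap 85.4 t 12.4 -> shift [-0.1866 -0.0014  0.0297] roll 1.5708
tcp [458.4 229.1 309.7] yaw 1.0 F [-0.1  0.3 -0.1] gap 85.4 t 12.4 -> shift [-0.1866 -0.0014  0.0297] roll -1.5708
[[242.09428889 282.21297751]
 [242.97392062 286.9258647 ]]
```

View pics/c2.png

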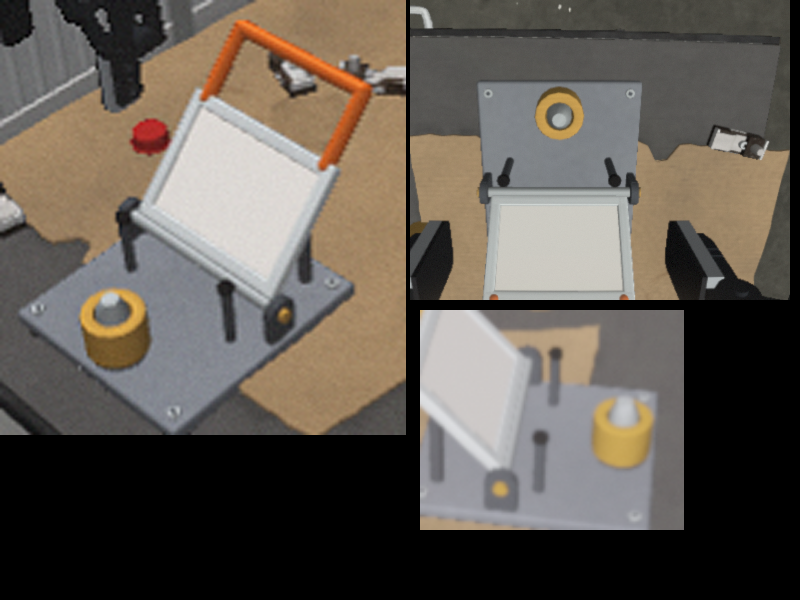

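The sleeve is fully home and the post stands clear of it by the expected 13 mm. Now for the bar: turn the grip 90° and hover over it.

```bash
python3 -m handwheel '[[[-0.015,0,0],-0.1,-1],[[-0.04,0,0],-0.24,-1],[[-0.07,0,0.005],-0.38,-1],[[-0.1,0,0.01],-0.52,-1],[[-0.13,0,0.015],-0.66,-1],[[-0.155,0,0.02],-0.8,-1],[[-0.175,0,0.025],-0.94,-1],[[-0.185,0,0.03],-1.08,-1]]'; python3 -m handwheel '[[[0,0,0],-0.12,-1],[[0,0,0],-0.25,-1],[[0,0,0],-0.37,-1],[[0,0,0],-0.45,-1],[[0,0,0],-0.4908,-1],[[0,0,0],-0.4908,-1],[[0,0,0],-0.4908,-1],[[0,0,0],-0.4908,-1]]'; python3 - <<'E'
from h import *
go([644,231,208],91)
im=snapshot("wrist");cv2.imwrite("pics/w6.png",im[:,:,::-1])
c=get_calibration("wrist");m,k=mask(im,(5,200,100),(14,255,255),100)
print([cv2.boundingRect(q) for q in k]);print(proj(c,[[644.5,231,154.4],[644,175,154.4],[644,287,154.4]]))
E
```

```text
clock: 13.35
tcp_pos: [644.8, 232.1, 278.2]
tcp_rot: [-0.001, -0.524, 0.852, 0.0]
ft_force: [-0.2, 0.3, 0.8]
finger_gap: 85.6
clock: 14.15
tcp_pos: [643.4, 232.4, 279.8]
tcp_rot: [0.0, 0.713, -0.701, -0.0]
ft_force: [-0.7, 1.2, 0.1]
finger_gap: 85.6
tcp [643.4 232.4 279.8] yaw 90.94 F [-0.7  1.2  0.1] gap 85.6 t 14.15 -> shift [ 0.0013 -0.0006  0.0718] roll -0.0011
[(307, 158, 81, 209)]
[[319.26846598 268.24288433]
 [322.16609591 166.11645202]
 [318.48298175 353.74247292]]
```

View pics/w6.png

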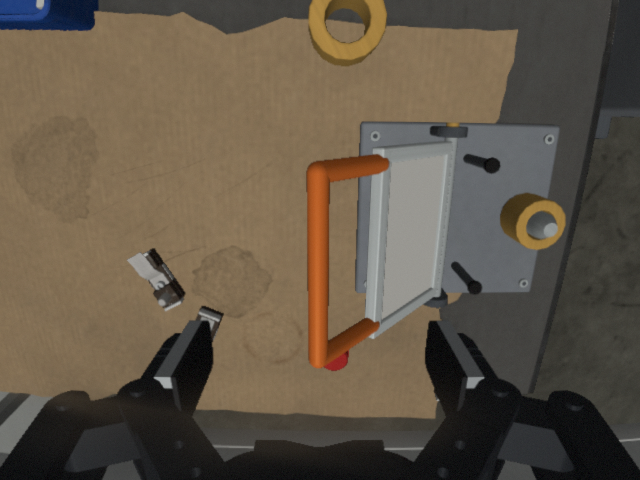

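The bar runs from (318,167) to (318,360), within a few pixels of the projection I predicted. I'll descend and grip.

```bash
python3 -m handwheel '[[[0,0,0.008],0,-1],[[0,0,0.022],0,-1],[[0,0,0.036],0,-1],[[0,0,0.05],0,-1],[[0,0,0.06],0,-1],[[0,0,0.068],0,-1],[[0,0,0.072],0,-1],[[0,0,0.072],0,-0.5]]'; python3 -m handwheel '[[[0,0,0],0,0],[[0,0,0],0,0.4],[[0,0,0],0,0.7],[[0,0,0],0,1],[[0,0,0],0,1],[[0,0,0],0,1],[[0,0,0],0,1],[[0,0,0],0,1]]'; python3 -c "
from h import *;go([600,231,230],91)"
```

```text
clock: 15.0
tcp_pos: [643.4, 232.3, 207.8]
tcp_rot: [0.0, 0.713, -0.701, -0.0]
ft_force: [0.7, -0.2, 0.6]
finger_gap: 73.4
clock: 15.8
tcp_pos: [643.8, 232.4, 208.5]
tcp_rot: [-0.0, 0.713, -0.701, 0.0]
ft_force: [3.4, 0.3, 2.0]
finger_gap: 9.7
tcp [643.8 232.4 208.5] yaw 90.99 F [3.4 0.3 2. ] gap 9.7 t 15.8 -> shift [ 0.0006  0.0438 -0.0216] roll -0.0001
```

Gripped. Swing up along the 155 mm arc, first from 0.75 to 0.40 rad.

```bash
python3 -m handwheel '[[[0,0.0029,-0.0026],0,1],[[0,0.0088,-0.0076],0,1],[[0,0.0149,-0.0123],0,1],[[0,0.0213,-0.0167],0,1],[[0,0.028,-0.0207],0,1],[[0,0.0348,-0.0244],0,1],[[0,0.0417,-0.0278],0,1],[[0,0.0453,-0.0294],0,1]]'; python3 - <<'E'
from h import *
go([600,231,230],91)
for t in(.35,.3,.25,.2,.15,.1,.05,0): print(t,round(155*(np.sin(.4)-np.sin(t)),1),round(155*(np.cos(t)-np.cos(.4)),1))
E
```

```text
clock: 16.6
tcp_pos: [598.9, 231.7, 239.0]
tcp_rot: [-0.001, 0.713, -0.701, 0.001]
ft_force: [7.7, 0.4, 6.1]
finger_gap: 9.9
tcp [598.9 231.7 239. ] yaw 90.99 F [7.7 0.4 6.1] gap 9.9 t 16.6 -> shift [ 0.0007 -0.0011  0.009 ] roll -0.0001
0.35 7.2 2.8
0.3 14.6 5.3
0.25 22.0 7.4
0.2 29.6 9.1
0.15 37.2 10.5
0.1 44.9 11.5
0.05 52.6 12.0
0 60.4 12.2
```

```bash
python3 -m handwheel '[[[0,0.0036,-0.0014],0,1],[[0,0.0109,-0.004],0,1],[[0,0.0183,-0.0064],0,1],[[0,0.0258,-0.0083],0,1],[[0,0.0334,-0.0099],0,1],[[0,0.0396,-0.0109],0,1],[[0,0.0433,-0.0113],0,1],[[0,0.0449,-0.0115],0,1]]'; python3 - <<'E'
from h import *
go([538.5,231,250],91)
S=get_calibration("scene");T=get_calibration("side");a=snapshot("scene");b=snapshot("side")
cv2.imwrite("pics/s7.png",np.hstack([cv2.resize(a[140:330,205:345],None,fx=2.85,fy=2.85,interpolation=cv2.INTER_CUBIC),cv2.resize(b[180:370,265:405],None,fx=2.85,fy=2.85,interpolation=cv2.INTER_CUBIC)])[:,:,::-1])
print(proj(S,[[554,172,195],[554,285,195]]),proj(T,[[554,172,195],[554,285,195]]))
E
```

```text
clock: 17.4
tcp_pos: [553.5, 230.9, 249.9]
tcp_rot: [-0.001, 0.713, -0.701, 0.001]
ft_force: [3.9, 0.3, 6.2]
finger_gap: 9.7
tcp [553.5 230.9 249.9] yaw 91.0 F [3.9 0.3 6.2] gap 9.7 t 17.4 -> shift [-0.0003  0.015  -0.0001] roll 0.0
[[295.98780789 217.2828967 ]
 [253.01563921 192.06706324]] [[341.30372206 208.36853848]
 [329.27973171 246.87235753]]
```

View pics/s7.png

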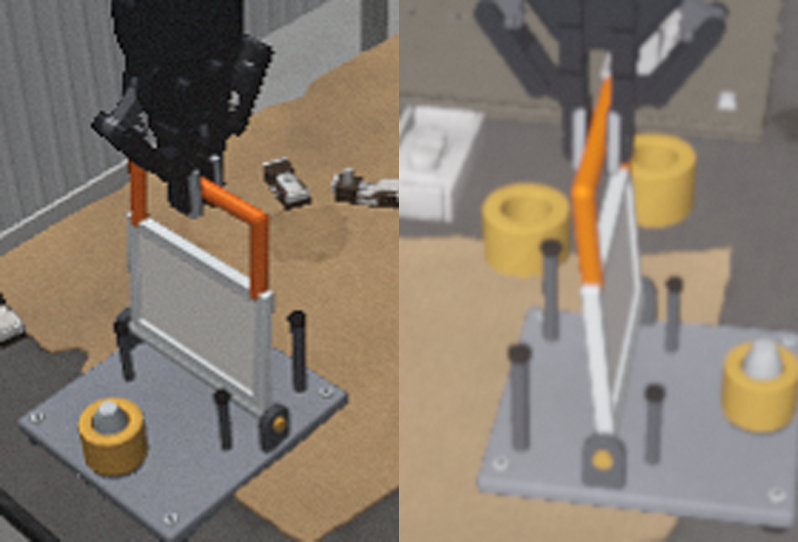

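The screen leans slightly back, at about 0.1 rad, with the bar firmly between the pads. Both estimates put the hinge x at about 538.4, so I'll finish the arc slowly and settle.

```bash
python3 -m handwheel '[[[0,0.003,-0.0003],0,1],[[0,0.006,-0.0006],0,1],[[0,0.009,-0.0009],0,1],[[0,0.0115,-0.0011],0,1],[[0,0.0135,-0.0012],0,1],[[0,0.0147,-0.0012],0,1],[[0,0.0151,-0.0012],0,1],[[0,0.0151,-0.0012],0,1]]'; python3 -m handwheel '[[[0,0,0],0,1],[[0,0,0],0,1],[[0,0,0],0,1],[[0,0,0],0,1],[[0,0,0],0,1],[[0,0,0],0,1],[[0,0,0],0,1],[[0,0,0],0,1]]'; python3 - <<'E'
from h import *
go([538.4,231,251],91)
print(np.abs(ctrl.read_state()["qd"]).max())
S=get_calibration("scene");T=get_calibration("side");a=snapshot("scene");b=snapshot("side")
cv2.imwrite("pics/s8.png",np.hstack([cv2.resize(a[140:330,205:345],None,fx=2.85,fy=2.85,interpolation=cv2.INTER_CUBIC),cv2.resize(b[180:370,265:405],None,fx=2.85,fy=2.85,interpolation=cv2.INTER_CUBIC)])[:,:,::-1])
E
```

```text
clock: 18.3
tcp_pos: [538.7, 230.7, 251.2]
tcp_rot: [-0.001, 0.713, -0.701, 0.001]
ft_force: [4.0, 1.4, 10.0]
finger_gap: 10.0
clock: 19.1
tcp_pos: [538.7, 230.7, 251.2]
tcp_rot: [-0.001, 0.713, -0.701, 0.001]
ft_force: [3.5, 0.8, 9.7]
finger_gap: 10.0
tcp [538.7 230.7 251.2] yaw 91.0 F [3.5 0.8 9.7] gap 10.0 t 19.1 -> shift [-0.0003  0.0003  0.0002] roll -0.0
0.0012616375312557806
```

View pics/s8.png

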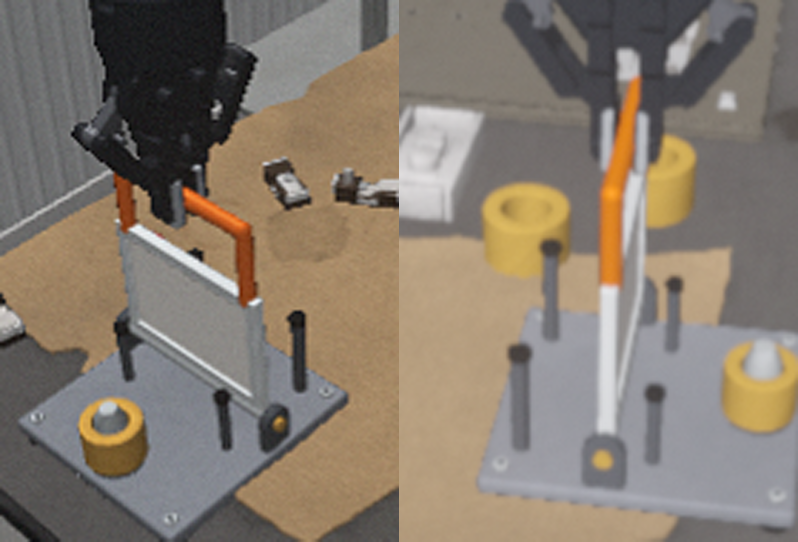

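```bash
python3 - <<'E'
from h import *
np.set_printoptions(precision=2,suppress=True)
S=get_calibration("scene");T=get_calibration("side");k=2.85
f=lambda x,y,x0:[x0+x/k,140+y/k]; g=lambda x,y:[265+(x-399)/k,180+y/k]
for h in(534.5,538.5,542.5):
    p=proj(T,[[h,287,196],[h,304,41]]);q=proj(S,[[h,175,196],[h,154,41]])
    print(h,"side",((p-[265,180])*k+[399,0]).round(0).tolist(),"scene",((q-[205,140])*k).round(0).tolist())
print("side bar L corner x at y287,z196",plane(T,[g(611,190)],196),"pivot at y304?",plane(T,[g(603,460)],41))
print("scene corner R",plane(S,[f(245,230,205)],196),"pivot R",plane(S,[f(279,424,205)],41))
E
```

```text
534.5 side [[620.0, 195.0], [610.0, 453.0]] scene [[233.0, 232.0], [269.0, 424.0]]
538.5 side [[612.0, 194.0], [603.0, 452.0]] scene [[238.0, 229.0], [273.0, 421.0]]
542.5 side [[604.0, 193.0], [595.0, 451.0]] scene [[242.0, 226.0], [277.0, 417.0]]
side bar L corner x at y287,z196 [[539.77 283.43 196.  ]] pivot at y304? [[537.38 310.12  41.  ]]
scene corner R [[540.79 170.95 196.  ]] pivot R [[539.   149.03  41.  ]]
```

```bash
python3 -m handwheel '[[[0,0.0004,0],0,1],[[0,0.0008,0],0,1],[[0,0.0008,0],0,1],[[0,0.0008,0],0,1],[[0,0.0008,0],0,1],[[0,0.0008,0],0,1],[[0,0.0008,0],0,1],[[0,0.0008,0],0,1]]'; python3 - <<'E'
from h import *
from plant import job
go([538,231,251],91);print(np.abs(ctrl.read_state()["qd"]).max());print(job.finish_job())
E
```

```text
clock: 20.0
tcp_pos: [538.0, 230.7, 251.2]
tcp_rot: [-0.001, 0.713, -0.701, 0.001]
ft_force: [3.7, 0.6, 8.6]
finger_gap: 9.6
tcp [538.  230.7 251.2] yaw 91.0 F [3.7 0.6 8.6] gap 9.6 t 20.0 -> shift [-0.0003 -0.      0.0002] roll -0.0
0.0012592070268471155
the job is handed in; nothing more can be done
None
```

I slid the smallest brass sleeve fully onto the post and let go of it. I then swung the screen up by its orange bar to upright, and handed the job in at 20 s with the bar still gripped.

**Sleeve:** It came to rest at the expected height (TCP 101.4 mm, against 22 mm plus the 79.4 mm at pick-up). After release, the scene, side and wrist pictures showed it home with the post top standing clear above it.

**Screen:** The arm is at rest, with joint speeds around 0.001 rad/s and a wrist force of about 9 N. My checks on the upright position disagree slightly:
- The arm's own positions put the hinge at x = 538.1 to 538.7 mm, and the TCP finished at 538.0.
- Before the last correction of about 0.7 mm forward, the pictures put the bar about 2 mm behind the hinge, roughly 0.013 rad of lean. That is close to what I can read off the pictures, and I took no new picture after the correction.

**Other checks:**
- The wrist camera read y about 4 to 5 mm higher at the post than the scene and side cameras did. I corrected for it by looking through the bore, and insertion showed no side force.
- I did not reach for the casting, clamp block or red cap, but made no final position check on them.
- I viewed 10 pictures in all.

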